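Set the burr gap of a kitchen grain mill

TASK

Set the grind on the grain mill: first slacken the round clamp knob about a quarter turn anticlockwise, leaving it slack, and do not turn the wing screw before that. Then turn the wing thumbscrew on top of the mill clockwise until it seats, and back it off a quarter turn anticlockwise. Finish holding the wing screw still in the gripper at that setting, without letting go, and leave everything else around the mill where it stands.

Things in the scene. Friction and masses are not known exactly. Their poses are not given: they have to be found in the camera images.
- mill: grain mill fixed to the counter: round grey housing 110 mm across, flat top 115 mm high, on a wooden board. Origin at counter height on the wing screw's axis. Its +x points to the steel hopper (rim centre at x 108, radius 46, 110 mm high), -x to the spout, -y to the clamp knob (125 mm away), +y to the fixed crank (70 mm high). Only wing screw and clamp knob stand above 115 mm.
- adjuster (a joint): angle of the wing thumbscrew, rad: 0 = seated (hard stop, burrs touching), growing as it is backed off anticlockwise seen from above, stop at 3.0. Starts 1.3 to 2.6 open. Stays where it is left (friction about 0.06 N m) and does not rise or sink noticeably. At 0 the wing lies along the mill's x axis.
- wing (a point): wing of the thumbscrew, an upright steel bar 48 mm long (its x), 10 mm thick (its y), 26 mm tall, turning about the vertical through its middle. Point at its centre, 140 mm above the counter (bottom 127, top 153). Under it a 14 mm neck and a flange 32 mm across, 4 mm thick. Pinch it across its thickness from above. Its x is the mill's x turned by the adjuster angle.
- wing_tip (a point): point on the wing, 22 mm from its centre along its x
- lock (a joint): angle of the clamp knob that locks the burr carriage, rad: 0 = tight, growing as it is slackened anticlockwise seen from above, stop at 1.6. Starts tight (0 to 0.15); stays where it is left (friction about 0.08 N m). The clamp does not make the wing screw harder to turn, but turning the wing while it is tight would score the shaft.
- lock_grip (a point): centre of the clamp knob: round fluted steel knob 34 mm in diameter, 26 mm tall, on an upright grey lug 42 mm across beside the housing. The point is on its vertical axis, 129 mm above the counter; the knob reaches from 116 to 142 mm. Can be pinched at any yaw from above.
- meal_cup: steel cup, 68 mm across the mouth, 55 mm tall, open. Origin at the centre of its underside. Leave it alone.
- spice_jar: amber glass spice jar, 44 mm diameter, 85 mm tall. Origin at the centre of its underside. Leave it alone.
- spoon: wooden spoon lying flat, 220 mm long along its x, origin near its middle on the counter. Leave it alone.
- flour_jar: large glass storage jar, 110 mm diameter, 150 mm tall. Origin at the centre of its underside. Leave it alone.
- sugar_jar: glass storage jar, 90 mm diameter, 120 mm tall. Origin at the centre of its underside. Leave it alone.
- oil_bottle: green glass bottle, 60 mm diameter, 200 mm tall. Origin at the centre of its underside. Leave it alone.
- salt_bowl: white bowl, 90 mm across, 40 mm tall. Origin at the centre of its underside. Leave it alone.

How it is judged:
By the outcome, as a careful person would: the job done as asked, in the order asked, and still so for the second after the job is handed in, while the arm keeps its last pose, push and grip.
It also fails if it takes over 58 s, if anything falls off the work surface, if the arm or the gripper's body presses on something with over 40 N, if the wrist force passes 120 N, or if a joint passes its speed limit or range.

ROBOT

A 7-joint arm with a two-finger parallel gripper is mounted at the origin on the work surface. World frame = base frame: x ahead of the robot, y to its left, z up, the work surface at z = 0. Lengths are in m, angles in rad, forces in N, time in s.
With the tool pointing down it reaches from about 0.4 to 0.875 m from the base axis. Payload 19.3 kg.
Tool frame: the origin (TCP) lies between the finger pads, 19 mm behind the fingertips; this is the grasp point; z points along the fingers, y is the line along which they close (so a half turn about z gives the same grasp; the last joint's range is limited). The gripper opens to 85 mm and grips with 20 to 120 N. Pads are 22 mm wide; open, the fingers measure 114 mm over their backs; the gripper's body (76 mm by 85 mm) begins 54 mm behind the grasp point. The pads swing forward as they close: fully open they stand 13 mm farther back than shut.
Start: joints at [1.244, 0.521, -0.036, 1.599, 0.021, 1.021, -0.113], TCP at [0.159, -0.605, 0.25] pointing down, gripper open.
Joint ranges: [-2.91, 2.91], [-0.3, 2.13], [-1.5, 1.42], [0.17, 2.43], [-1.26, 4.41], [0.16, 1.93], [-2.52, 2.52]. Speed limits (rad/s): [1.89, 1.89, 2.39, 2.39, 3.01, 3.01, 3.01].

INTERFACE

Orientations are given as [roll, pitch, yaw] about the fixed x, y, z axes, in that order (R = Rz(yaw) Ry(pitch) Rx(roll)).
In Python, from workcell import bot gives the robot as it stands.
- The arm moves only by the tool carry_out, never from a script. Its argument "rows" is a list that holds one entry, the list of rows, each a list of 4 numbers: the shift along the tool's x, y, z in m, then the turn about the tool's z in degrees. In form: [[[x, y, z, twist], ...]]. A call has 1 to 12 rows; each row is the pose to reach, as a shift and turn from the pose commanded when the call began, along the tool's axes at that moment; what a row does not reach only later rows make up. A row lasts 1/12 s, in which the tool goes at most 41.7 mm and 7.16 degrees, less where a joint would pass 70% of its speed; a pose out of reach is approached as far as the arm can. A call with a gripper value outside its range is refused whole. "grip" is the finger opening in m, from 0 to 0.0854, set as the call begins (left out, the last holds). The fingers move at their own pace and stop on an object; "grip_force" is the grip in N (left out, the last holds). Time passes only in rows, so rows that repeat a pose let the fingers close. It gives the time, the measured TCP pose, the force, the opening and the grip force at its end, in the units of the state.
- bot.observe(): the state, without advancing time (a new reading comes with each control period).
- bot.grab_frame(name): name is "side" or "top"; returns a dict with "pixels" (480x640x3 uint8, red, green, blue), "K" (3x3 intrinsics, pixels), "k1" (the pictures are not rectified: a ray, as slopes to the right and down, at radius r is drawn at 1 + k1 r^2 times it, then the intrinsics apply), "pose" (4x4, takes a point from camera to world coordinates). Camera axes: x right, y down, z forward; pixel columns grow to the right and rows downward; lengths in m; the calibration is good to about 2 mm. A picture is of the moment at which its call begins. There is no depth.
- bot.job_done(): hands the job in; it is judged then, once.
Trained networks look in a picture, given as the dict that the camera call returned (one of the last four; its "shot" number tells which), for a name from the list of things; names that differ only in an ending like _2 or _b are one class to them, and where a whole thing is asked for, a point or a joint stands for the part that bears it (a point fixed in the world has none). Each returns a list of dicts, best first, with "conf" (0 to 1); they miss things now and then, are a little off and sometimes report something else, mostly with a low value. They report only what shows in the picture. A call takes as long as a camera call.
- bot.look_for(picture, label): "position" ([column, row] in pixels, amid what is visible of it).
- bot.regions_of(picture, label): "region" (480x640 bool, what is visible of it) and "position" ([column, row] in pixels, amid what is visible of it).
- bot.spot_point(picture, label): "position" ([column, row] in pixels: a listed point, or the origin of a listed thing).
The state is a dict: "clock": time; "qpos": joint angles; "qd": joint speeds; "joint_efforts": joint torques, N m; "position": TCP position; "tool_rot": TCP orientation; "force": force on the tool from outside, world axes, zero at the start; "moment": the same for the moment, N m; "grip_width": finger opening in m; "finger_force": force on a finger pad.
Only numpy, scipy, OpenCV 4.12 (cv2) and the standard library are available. Lean on these libraries where they do the work, as an engineer would, in place of code of your own. Each camera call takes 0.05 s, during which the arm holds its last target. There are 200 camera calls.

## Working session

There is one attempt and no reset: what is moved stays moved. The work goes in short steps, Python scripts to look and compute and a tool call to move; the robot and the scene stay as the last step left them, time stands still between calls to the robot, and variables do not carry over. Pictures are saved under pics/ and viewed, at most 10 in all, crops included, and the job is handed in when it is done.

Besides the shell and the picture viewer there is one more tool, called after "Call:" as a command line: name --argument value ..., lists and objects as JSON in quotes. carry_out: Moves the arm, as the interface text tells. Its arguments: {"type":"object","properties":{"rows":{"type":"array","items":{"type":"array","items":{"type":"array","items":{"type":"number"}}}},"grip":{"type":"number"},"grip_force":{"type":"number"}},"required":["rows"]}

```bash
mkdir -p pics; cat > h.py <<'E'
import numpy as np, cv2
from workcell import bot
def ray(f,p):
    K=f["K"]; d=np.array([(p[0]-K[0][2])/K[0][0],(p[1]-K[1][2])/K[1][1]]); u=d.copy()
    for _ in range(20): u=d/(1+f["k1"]*(u@u))
    P=np.array(f["pose"]); v=P[:3,:3]@np.array([u[0],u[1],1.]); return P[:3,3],v
def atz(f,p,z):
    o,v=ray(f,p); return o+v*(z-o[2])/v[2]
def proj(f,X):
    P=np.array(f["pose"]); c=P[:3,:3].T@(np.array(X)-P[:3,3]); u=c[:2]/c[2]; u=u*(1+f["k1"]*(u@u)); K=f["K"]
    return np.array([K[0][0]*u[0]+K[0][2],K[1][1]*u[1]+K[1][2]])
def tri(obs):
    A=np.zeros((3,3));b=np.zeros(3)
    for f,p in obs:
        o,v=ray(f,p);v=v/np.linalg.norm(v);M=np.eye(3)-np.outer(v,v);A+=M;b+=M@o
    return np.linalg.solve(A,b)
def save(f,n): cv2.imwrite("pics/"+n,f["pixels"][:,:,::-1])
E
python3 - <<'E'
from h import *
np.set_printoptions(precision=4,suppress=True)
s=bot.observe();print(s["clock"],s["position"],s["tool_rot"])
F={n:bot.grab_frame(n) for n in("top","side")}
for n,f in F.items():
    save(f,n+"0.png");print(n,np.array(f["pose"])[:3,3],f["K"][0][0])
Z=dict(mill=0,wing=.14,wing_tip=.14,lock_grip=.129,meal_cup=0,spice_jar=0,flour_jar=0,sugar_jar=0,oil_bottle=0,salt_bowl=0,spoon=0)
for l,z in Z.items():
    for n,f in F.items():
        for r in bot.spot_point(f,l)[:2]: print(l,n,round(r["conf"],2),np.array(r["position"]),atz(f,r["position"],z)[:2])
E
```

```text
0.0 [ 0.1586 -0.6042  0.2494] [-3.1405  0.0001  0.2567]
top [ 0.3277 -0.0059  1.375 ] 542.600740184767
side [0.1073 1.0736 1.1833] 578.0404587546025
mill top 0.75 [278.9 248.4] [0.5102 0.0952]
mill side 0.67 [325.1 295.6] [0.5033 0.1053]
wing top 0.68 [268.7 246.3] [0.4968 0.1084]
wing side 0.51 [324.  257.7] [0.5039 0.0999]
wing_tip top 0.61 [268.1 253.9] [0.4792 0.1097]
wing_tip top 0.61 [323.1 286. ] [ 0.4042 -0.0154]
wing_tip side 0.71 [328.6 259.7] [0.4902 0.1029]
lock_grip top 0.76 [327.6 232.4] [ 0.5292 -0.0276]
lock_grip side 0.63 [331.1 229.1] [ 0.5283 -0.0202]
meal_cup top 0.77 [290.3 297.7] [0.3844 0.0667]
meal_cup side 0.71 [370.1 297.8] [0.3853 0.0736]
spice_jar top 0.57 [322.6 285.9] [ 0.4131 -0.0152]
spice_jar side 0.84 [370.3 272.9] [ 0.412  -0.0154]
spice_jar side 0.3 [328.2 348.8] [0.4346 0.2685]
flour_jar top 0.68 [501.2 201.4] [ 0.6266 -0.4841]
flour_jar top 0.35 [133.  268.2] [0.4635 0.4694]
flour_jar side 0.8 [354.9 169.9] [ 0.6057 -0.4672]
flour_jar side 0.38 [372.7 295.7] [0.3808 0.0642]
sugar_jar top 0.76 [503.9 284.9] [ 0.4091 -0.4775]
sugar_jar side 0.64 [327.2 348.6] [0.4372 0.2687]
sugar_jar side 0.56 [410.1 178.4] [ 0.4134 -0.4797]
oil_bottle top 0.76 [131.1 266.4] [0.4682 0.4745]
oil_bottle top 0.19 [210.6 275.8] [0.442  0.2692]
oil_bottle side 0.6 [276.1 413.4] [0.485  0.4773]
salt_bowl top 0.61 [152.6 198.6] [0.645  0.4248]
salt_bowl top 0.52 [503.9 285.8] [ 0.4068 -0.4774]
salt_bowl side 0.76 [223.7 376.1] [0.6455 0.4273]
spoon top 0.91 [207.8 275.3] [0.4434 0.2764]
spoon side 0.87 [328.3 348.6] [0.4346 0.2679]
```

```bash
python3 - <<'E'
from h import *
a=cv2.imread("pics/top0.png")[190:310,230:360];b=cv2.imread("pics/side0.png")[200:320,265:395]
cv2.imwrite("pics/c0.png",np.hstack([cv2.resize(x,None,fx=3,fy=3,interpolation=cv2.INTER_CUBIC) for x in(a,b)]))
E
```

```text
(no output)
```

View pics/c0.png

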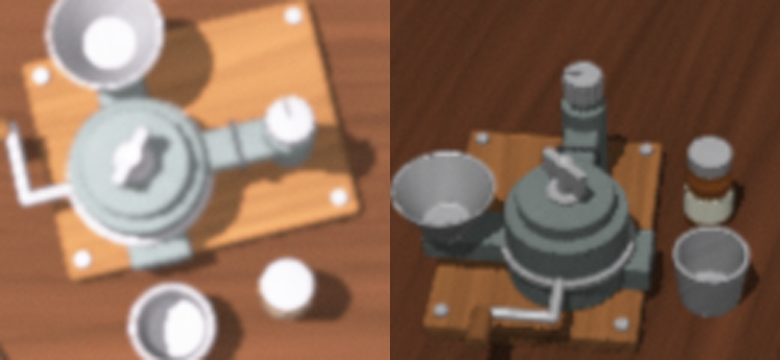

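View pics/top0.png

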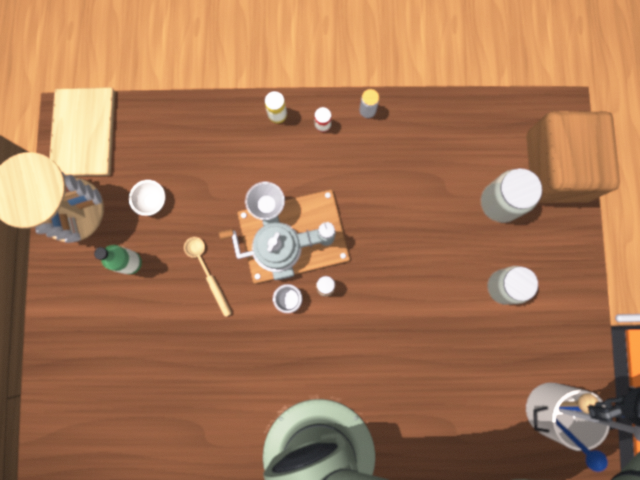

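Top view: mill at about px (277,246), knob (327,232), hopper (265,200), cup (288,299), spice jar (325,286). The wing runs from about (270,248) to (278,234), so it is roughly 2.4 rad open. Next I'll refine the axes using regions.

```bash
python3 - <<'E'
from h import *
np.set_printoptions(precision=4,suppress=True)
F={n:bot.grab_frame(n) for n in("top","side")}
for l,z in(("wing",.14),("lock_grip",.129)):
    obs=[];ob2=[]
    for n,f in F.items():
        r=bot.regions_of(f,l); s=bot.spot_point(f,l)
        if r:
            m=r[0]["region"];ys,xs=np.nonzero(m);c=np.array([xs.mean(),ys.mean()]);obs.append((f,c))
            w=np.linalg.eigh(np.cov(xs,ys));v=w[1][:,1];p=[atz(f,c+k*v,z) for k in(-5,5)];d=p[1]-p[0]
            print(l,n,r[0]["conf"],len(xs),c,atz(f,c,z),"dir",np.degrees(np.arctan2(d[1],d[0])),w[0])
        if s: ob2.append((f,s[0]["position"])); print("  spot",s[0]["conf"],atz(f,s[0]["position"],z))
    for o in(obs,ob2):
        if len(o)==2: print("  tri",tri(o))
# mill top circle
for n,f in F.items():
    for l in("mill","lock_grip"):
      pass
# hopper dir via mill circle in top image
g=cv2.cvtColor(F["top"]["pixels"],cv2.COLOR_RGB2GRAY)[190:310,230:360]
g=cv2.resize(g,None,fx=4,fy=4,interpolation=cv2.INTER_CUBIC)
c=cv2.HoughCircles(g,cv2.HOUGH_GRADIENT,1.2,20,param1=80,param2=35,minRadius=25,maxRadius=130)
for x,y,r in c[0][:8]:
    p=[x/4+230-.375,y/4+190-.375]; print("circ",p,r/4,atz(F["top"],p,.115)[:2],atz(F["top"],p,.14)[:2])
s=bot.observe();print(s["qpos"])
E
```

```text
wing top 0.6 155 [274.6    242.3613] [0.5057 0.0948 0.14  ] dir 155.39792646492185 [ 7.0683 23.4055]
  spot 0.52 [0.5041 0.1029 0.14  ]
wing side 0.58 172 [322.8372 259.314 ] [0.5047 0.1063 0.14  ] dir 125.90979648575727 [10.564  20.2927]
  spot 0.68 [0.5055 0.097  0.14  ]
  tri [0.5081 0.0959 0.1289]
  tri [0.5033 0.1024 0.1458]
lock_grip top 0.75 219 [326.5799 229.6484] [ 0.5357 -0.0253  0.129 ] dir -169.62130444405855 [16.5044 18.5656]
  spot 0.71 [ 0.5276 -0.0292  0.129 ]
lock_grip side 0.69 190 [322.3105 259.2579] [0.5102 0.0964 0.129 ] dir 126.87790879402814 [10.3363 25.4788]
  spot 0.52 [ 0.527 -0.004  0.129]
  tri [ 0.5595 -0.027  -0.004 ]
  tri [ 0.534  -0.0291  0.1047]
circ [np.float32(286.475), np.float32(298.675)] 14.74 [0.3775 0.0695] [0.3765 0.068 ]
circ [np.float32(272.075), np.float32(239.875)] 28.0 [0.5153 0.1028] [0.5116 0.1006]
circ [np.float32(275.075), np.float32(250.375)] 28.36 [0.4904 0.0958] [0.4872 0.0937]
circ [np.float32(264.275), np.float32(200.575)] 19.510002 [0.6099 0.1214] [0.6043 0.1189]
circ [np.float32(262.175), np.float32(243.775)] 29.02 [0.5064 0.126 ] [0.5028 0.1234]
circ [np.float32(279.275), np.float32(245.875)] 32.32 [0.5009 0.0859] [0.4975 0.0841]
circ [np.float32(324.875), np.float32(284.575)] 8.83 [ 0.409  -0.0197] [ 0.4074 -0.0195]
circ [np.float32(268.775), np.float32(243.775)] 22.36 [0.5062 0.1105] [0.5026 0.1082]
[ 1.2438  0.5214 -0.0363  1.5995  0.0212  1.0211 -0.1128]
```

Call:
carry_out --rows '[[[0,0,-0.04,0],[0,0,-0.07,0],[0,0,-0.07,0]]]'

```text
clock: 1.95
position: [0.1592, -0.6063, 0.3259]
tool_rot: [3.134, -0.001, 0.256]
force: [0.3, -0.2, -0.4]
grip_width: 0.0854
finger_force: 0.0
```

Call:
carry_out --rows '[[[0.03,-0.028,0,0],[0.06,-0.056,0,0],[0.09,-0.084,0,0],[0.12,-0.111,0,0],[0.15,-0.139,0,0],[0.18,-0.167,0,0],[0.21,-0.195,0,0],[0.24,-0.222,0,0],[0.27,-0.25,0,0],[0.3,-0.278,0,0],[0.33,-0.305,0,0],[0.36,-0.333,0,0]]]'

```text
clock: 2.95
position: [0.423, -0.1892, 0.3203]
tool_rot: [3.141, -0.001, 0.257]
force: [1.1, -1.0, 0.4]
grip_width: 0.0854
finger_force: 0.0
```

Call:
carry_out --rows '[[[0.03,-0.028,0,0],[0.06,-0.056,0,0],[0.09,-0.084,0,0],[0.12,-0.111,0.02,0],[0.146,-0.135,0.05,0],[0.146,-0.135,0.08,0],[0.146,-0.135,0.08,0],[0.146,-0.135,0.08,0]]]'

```text
clock: 3.62
position: [0.5286, -0.0233, 0.2393]
tool_rot: [-3.141, 0.003, 0.258]
force: [0.1, 0.2, 1.7]
grip_width: 0.0857
finger_force: 0.0
```

```bash
python3 - <<'E'
from h import *
np.set_printoptions(precision=4,suppress=True)
s=bot.observe();print(s["clock"],np.array(s["position"]),np.array(s["tool_rot"]),np.array(s["qpos"]))
f=bot.grab_frame("top");g=bot.grab_frame("side")
for n,f in(("t",f),("s",g)):
    u=proj(f,[.53,-.025,.13]).astype(int);print(u)
    cr=f["pixels"][u[1]-50:u[1]+50,u[0]-65:u[0]+65,::-1]
    cv2.imwrite(f"pics/{n}1.png",cv2.resize(cr,None,fx=3,fy=3,interpolation=cv2.INTER_CUBIC))
cv2.imwrite("pics/c1.png",np.hstack([cv2.imread("pics/t1.png"),cv2.imread("pics/s1.png")]))
E
```

```text
3.6167 [ 0.5286 -0.0233  0.2393] [-3.1407  0.0029  0.2576] [ 0.2297  0.4054 -0.3906  1.8469  0.1881  0.9285 -1.5592]
[326 232]
[331 227]
```

View pics/c1.png

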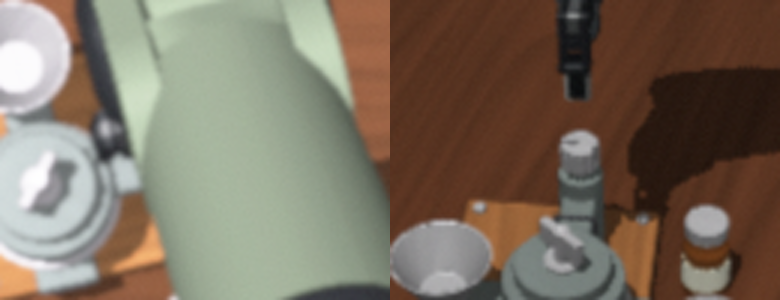

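The knob is at crop (580,152), right under the gripper, and the pads clear everything. Descending to grip it.

Call:
carry_out --rows '[[[0.002,0,0.03,0],[0.002,0,0.06,0],[0.002,0,0.085,0],[0.002,0,0.101,0],[0.002,0,0.101,0],[0.002,0,0.101,0]]]'

```text
clock: 4.22
position: [0.5317, -0.0237, 0.1405]
tool_rot: [3.141, -0.001, 0.255]
force: [-0.7, 0.3, 0.8]
grip_width: 0.0853
finger_force: 0.0
```

Call:
carry_out --rows '[[[0,0,0,0],[0,0,0,0],[0,0,0,0],[0,0,0,0],[0,0,0,0],[0,0,0,0],[0,0,0,0],[0,0,0,0]]]' --grip 0.028 --grip_force 40

```text
clock: 4.88
position: [0.5323, -0.025, 0.1405]
tool_rot: [3.138, -0.002, 0.255]
force: [-0.6, -12.5, 18.0]
grip_width: 0.0331
finger_force: 38.2
```

Call:
carry_out --rows '[[[0,0.002,-0.003,0],[0,0.002,-0.003,0],[0,0.002,-0.003,0]]]'

```text
clock: 5.13
position: [0.5319, -0.0254, 0.1417]
tool_rot: [3.141, -0.0, 0.256]
force: [6.2, -3.5, -15.4]
grip_width: 0.0323
finger_force: 49.8
```

Call:
carry_out --rows '[[[0,0.0005,0.0015,0],[0,0.0005,0.0015,-7],[0,0.0005,0.0015,-14],[0,0.0005,0.0015,-21],[0,0.0005,0.0015,-28],[0,0.0005,0.0015,-35],[0,0.0005,0.0015,-42],[0,0.0005,0.0015,-42]]]'

```text
clock: 5.8
position: [0.5334, -0.0273, 0.1414]
tool_rot: [3.138, -0.0, 0.996]
force: [6.0, -10.9, 7.3]
grip_width: 0.0324
finger_force: 52.3
```

```bash
python3 - <<'E'
from h import *
np.set_printoptions(precision=4,suppress=True)
s=bot.observe()
for k in("clock","position","tool_rot","qpos","force","moment"):print(k,np.array(s[k]))
E
```

```text
clock 5.8
position [ 0.5334 -0.0273  0.1414]
tool_rot [ 3.1379 -0.0001  0.9964]
qpos [ 0.3337  0.5734 -0.5384  1.917   0.419   0.7603 -1.0171]
force [  6.0066 -10.9182   7.2668]
moment [-2.4824 -1.4122  0.0221]
```

Call:
carry_out --rows '[[[-0.0005,0.001,0,-7],[-0.0005,0.001,0,-14],[-0.0005,0.001,0,-21],[-0.0005,0.001,0,-28],[-0.0005,0.001,0,-35],[-0.0005,0.001,0,-42],[-0.0005,0.001,0,-43],[-0.0005,0.001,0,-43]]]'

```text
clock: 6.47
position: [0.5356, -0.0278, 0.1416]
tool_rot: [3.135, 0.002, 1.74]
force: [19.8, -8.8, -5.5]
grip_width: 0.032
finger_force: 51.1
```

```bash
python3 - <<'E'
from h import *
np.set_printoptions(precision=4,suppress=True)
s=bot.observe()
for k in("clock","position","tool_rot","qpos","force","moment"):print(k,np.array(s[k]))
f=bot.grab_frame("side")
u=proj(f,[.53,.02,.13]).astype(int)
cv2.imwrite("pics/c2.png",cv2.resize(f["pixels"][u[1]-60:u[1]+60,u[0]-70:u[0]+70,::-1],None,fx=5,fy=5,interpolation=cv2.INTER_CUBIC))
E
```

```text
clock 6.4667
position [ 0.5356 -0.0278  0.1416]
tool_rot [3.1353 0.0018 1.7405]
qpos [ 0.463   0.6208 -0.7245  1.9073  0.559   0.8182 -0.3927]
force [19.8412 -8.7644 -5.461 ]
moment [-2.0302 -4.4034  0.0434]
```

View pics/c2.png

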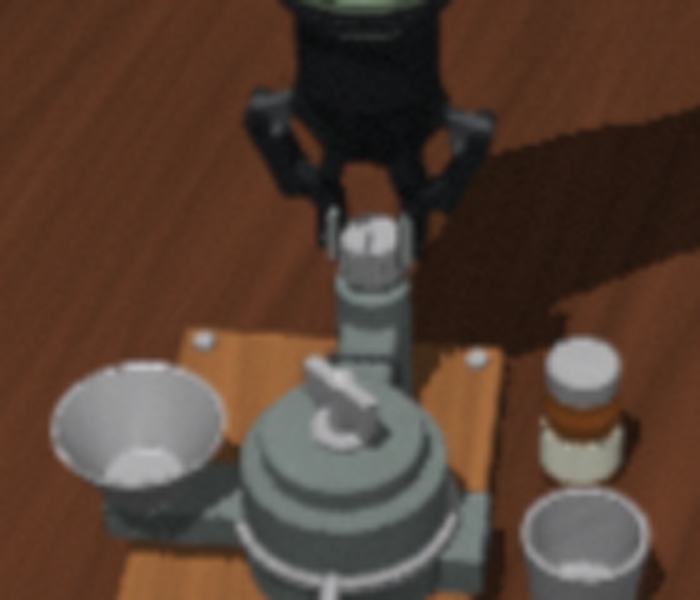

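The knob mark has turned about 90° and now sits near crop (372,235). The wing is untouched at (340,395). Releasing and lifting.

Call:
carry_out --rows '[[[0,0,0,0],[0,0,0,0],[0,0,0,0],[0,0,0,0],[0,0,-0.03,0],[0,0,-0.06,0],[0,0,-0.08,0],[0,0,-0.08,0]]]' --grip 0.08

```text
clock: 7.18
position: [0.5338, -0.0258, 0.2242]
tool_rot: [3.137, 0.001, 1.74]
force: [0.0, -0.9, 0.4]
grip_width: 0.0798
finger_force: 0.0
```

```bash
python3 - <<'E'
from h import *
np.set_printoptions(precision=4,suppress=True)
s=bot.observe()
for k in("clock","position","tool_rot","force"):print(k,np.array(s[k]))
yaw=s["tool_rot"][2];d=np.array([.508,.097])-np.array(s["position"])[:2]
print(d@[np.cos(yaw),np.sin(yaw)],d@[np.sin(yaw),-np.cos(yaw)],np.degrees(2.65-yaw))
E
```

```text
clock 7.1833
position [ 0.5338 -0.0258  0.2242]
tool_rot [3.137  0.0012 1.7404]
force [ 0.041  -0.9102  0.4305]
0.12537021951896746 -0.004658224320903275 52.11427205716333
```

Move above the wing, with yaw aligned, and look.

Call:
carry_out --rows '[[[0.025,-0.001,0,-7],[0.05,-0.002,0,-14],[0.075,-0.003,0,-21],[0.1,-0.004,0,-28],[0.125,-0.005,0,-35],[0.125,-0.005,0,-42],[0.125,-0.005,0,-49],[0.125,-0.005,0,-52],[0.125,-0.005,0,-52]]]'

```text
clock: 7.93
position: [0.5061, 0.0962, 0.22]
tool_rot: [-3.141, -0.001, 2.651]
force: [1.2, -0.0, -0.4]
grip_width: 0.08
finger_force: 0.0
```

```bash
python3 - <<'E'
from h import *
np.set_printoptions(precision=4,suppress=True)
s=bot.observe()
for k in("clock","position","tool_rot","qpos"):print(k,np.array(s[k]))
f=bot.grab_frame("side")
r=bot.spot_point(f,"wing");print([(a["conf"],atz(f,a["position"],.14)) for a in r[:2]])
u=proj(f,[.508,.097,.16]).astype(int)
im=f["pixels"][:,:,::-1].copy()
cv2.imwrite("pics/c3.png",cv2.resize(im[u[1]-50:u[1]+50,u[0]-65:u[0]+65],None,fx=6,fy=6,interpolation=cv2.INTER_CUBIC))
for X in([.508,.097,.153],[.508,.097,.127]): print((proj(f,X)-u+[65,50])*6)
E
```

```text
clock 7.9333
position [0.5061 0.0962 0.22  ]
tool_rot [-3.1414 -0.0009  2.651 ]
qpos [ 0.4445  0.5734 -1.0381  1.8821  0.5777  1.0249  0.2392]
[(0.69, array([0.5029, 0.0988, 0.14  ]))]
[394.3837 317.7806]
[396.3394 361.0136]
```

View pics/c3.png

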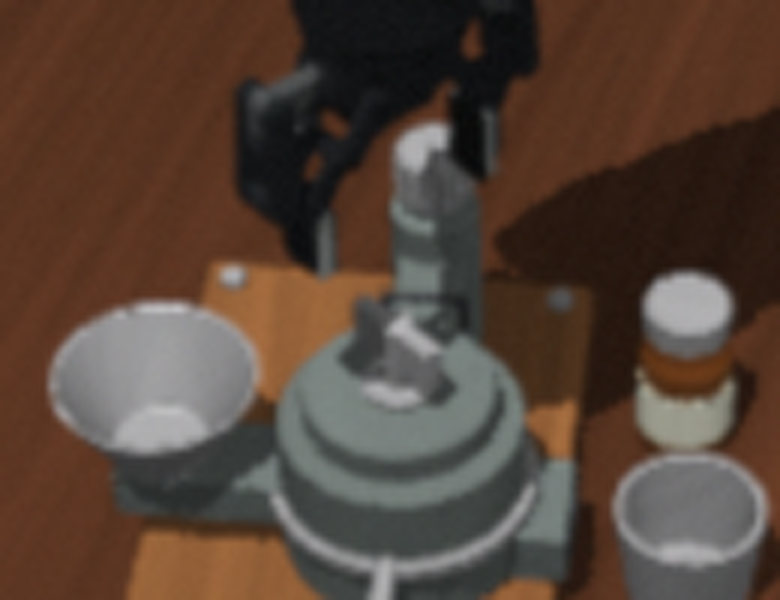

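The wing lies at crop (400,325), between the pads at (315,235) and (480,140). Descending and pinching.

Call:
carry_out --rows '[[[0,0,0.03,0],[0,0,0.06,0],[0,0,0.077,0],[0,0,0.077,0],[0,0,0.077,0]]]'

```text
clock: 8.45
position: [0.5061, 0.0964, 0.1435]
tool_rot: [-3.141, -0.001, 2.647]
force: [-0.6, 0.3, 0.8]
grip_width: 0.08
finger_force: 0.0
```

Call:
carry_out --rows '[[[0,0,0,0],[0,0,0,0],[0,0,0,0],[0,0,0,0],[0,0,0,0],[0,0,0,0],[0,0,0,0],[0,0,0,0],[0,0,0,0],[0,0,0,0],[0,0,0,0],[0,0,0,0]]]' --grip 0.004 --grip_force 40

```text
clock: 9.45
position: [0.5072, 0.0973, 0.1441]
tool_rot: [3.139, 0.001, 2.648]
force: [3.4, 5.4, 1.0]
grip_width: 0.0096
finger_force: 39.0
```

```bash
cat > st.py <<'E'
from h import *
np.set_printoptions(precision=4,suppress=True)
s=bot.observe()
for k in("clock","position","tool_rot","qpos","force","moment"):print(k,np.array(s[k]))
y=s["tool_rot"][2];F=np.array(s["force"]);print("force in tool xy",F[0]*np.cos(y)+F[1]*np.sin(y),F[0]*np.sin(y)-F[1]*np.cos(y),"yawdeg",np.degrees(y))
E
python3 st.py
```

```text
clock 9.45
position [0.5072 0.0973 0.1441]
tool_rot [3.1389 0.0008 2.6483]
qpos [ 0.3724  0.6708 -0.9468  1.9463  0.7034  0.8926  0.135 ]
force [3.4339 5.3807 0.9853]
moment [ 1.1618 -0.7938  0.0165]
force in tool xy -0.4767952624477316 6.365226645648862 yawdeg 151.73781805934317
```

Call:
carry_out --rows '[[[0,0.001,0,7],[0,0.001,0,14],[0,0.001,0,21],[0,0.001,0,28],[0,0.001,0,35],[0,0.001,0,42],[0,0.001,0,49],[0,0.001,0,56],[0,0.001,0,56]]]'

```text
clock: 10.2
position: [0.5073, 0.0974, 0.1441]
tool_rot: [3.14, -0.0, 1.664]
force: [1.9, 1.1, 5.1]
grip_width: 0.0095
finger_force: 39.0
```

```bash
python3 st.py
```

```text
clock 10.2
position [0.5073 0.0974 0.1441]
tool_rot [ 3.1401 -0.      1.6643]
qpos [ 0.2191  0.5878 -0.7119  1.9523  0.5329  0.795  -0.7012]
force [1.9094 1.1332 5.1389]
moment [ 0.1185 -0.2254 -0.0849]
force in tool xy 0.9500870682159066 2.006867965806666 yawdeg 95.3552565527847
```

Call:
carry_out --rows '[[[0,0,0,7],[0,0,0,14],[0,0,0,21],[0,0,0,28],[0,0,0,35],[0,0,0,42],[0,0,0,49],[0,0,0,56],[0,0,0,63],[0,0,0,70],[0,0,0,73],[0,0,0,73]]]'

```text
clock: 11.2
position: [0.5074, 0.0974, 0.144]
tool_rot: [3.141, -0.001, 0.397]
force: [0.7, -0.0, 7.6]
grip_width: 0.0099
finger_force: 39.5
```

```bash
python3 st.py
```

```text
clock 11.2
position [0.5074 0.0974 0.144 ]
tool_rot [ 3.1412 -0.0012  0.3972]
qpos [-0.0111  0.5227 -0.3906  1.9636  0.2966  0.7092 -1.7551]
force [ 0.6631 -0.0465  7.612 ]
moment [-0.001  -0.2013 -0.056 ]
force in tool xy 0.5934653767827024 0.2994270643041383 yawdeg 22.75888013081645
```

Call:
carry_out --rows '[[[0,0,0,1],[0,0,0,2],[0,0,0,3],[0,0,0,4],[0,0,0,5],[0,0,0,6],[0,0,0,7],[0,0,0,8],[0,0,0,8]]]'

```text
clock: 11.95
position: [0.5074, 0.0974, 0.144]
tool_rot: [-3.141, -0.001, 0.26]
force: [1.2, 0.1, 9.1]
grip_width: 0.0094
finger_force: 40.4
```

```bash
python3 st.py
```

```text
clock 11.95
position [0.5074 0.0974 0.144 ]
tool_rot [-3.1415 -0.0012  0.2605]
qpos [-0.0369  0.5184 -0.3555  1.9649  0.2701  0.7025 -1.8673]
force [1.2226 0.098  9.0717]
moment [ 0.1168 -0.1971  0.0212]
force in tool xy 1.2066083045901523 0.22016525637807077 yawdeg 14.922848940924574
```

Call:
carry_out --rows '[[[0,0,0,1],[0,0,0,2],[0,0,0,3],[0,0,0,3]]]'

```text
clock: 12.28
position: [0.5074, 0.0973, 0.144]
tool_rot: [-3.141, -0.001, 0.208]
force: [1.0, 0.0, 9.2]
grip_width: 0.0098
finger_force: 40.2
```

```bash
python3 st.py | tail -2
```

```text
moment [ 0.1225 -0.212  -0.041 ]
force in tool xy 0.9701713162848935 0.17165164382104314 yawdeg 11.919634985921341
```

Call:
carry_out --rows '[[[0,0,0,1],[0,0,0,2],[0,0,0,2]]]'

```text
clock: 12.53
position: [0.5074, 0.0974, 0.144]
tool_rot: [-3.141, -0.001, 0.174]
force: [-0.2, 0.2, 9.1]
grip_width: 0.0095
finger_force: 49.6
```

```bash
python3 st.py | tail -2
```

```text
moment [ 0.0852 -0.1556  0.3483]
force in tool xy -0.1346585454682372 -0.2103899463041428 yawdeg 9.943985139269351
```

Call:
carry_out --rows '[[[0,0,0,0.5],[0,0,0,1],[0,0,0,1]]]'

```text
clock: 12.78
position: [0.5074, 0.0974, 0.1441]
tool_rot: [-3.141, -0.001, 0.157]
force: [-0.2, 0.4, 11.1]
grip_width: 0.0101
finger_force: 57.1
```

```bash
python3 st.py | tail -2
```

```text
moment [ 0.0031 -0.1015  0.5956]
force in tool xy -0.09573848443536102 -0.41178840841751624 yawdeg 8.999330661566388
```

Seated: the moment rose to 0.6 N m, with contact at a tool yaw of about 11.4°. Backing off 90° to about 101.5°.

Call:
carry_out --rows '[[[0,0,0,-7],[0,0,0,-14],[0,0,0,-21],[0,0,0,-28],[0,0,0,-35],[0,0,0,-42],[0,0,0,-49],[0,0,0,-56],[0,0,0,-63],[0,0,0,-70],[0,0,0,-77],[0,0,0,-84]]]'

```text
clock: 13.78
position: [0.5073, 0.0974, 0.144]
tool_rot: [3.14, -0.001, 1.629]
force: [0.1, 1.6, 6.0]
grip_width: 0.0096
finger_force: 39.1
```

Call:
carry_out --rows '[[[0,0,0,-4],[0,0,0,-7],[0,0,0,-8.6],[0,0,0,-8.6],[0,0,0,-8.6],[0,0,0,-8.6]]]'

```text
clock: 14.28
position: [0.5074, 0.0974, 0.144]
tool_rot: [3.14, -0.0, 1.773]
force: [0.1, 2.5, 7.4]
grip_width: 0.0099
finger_force: 39.2
```

```bash
python3 st.py
python3 - <<'E'
from h import *
f=bot.grab_frame("side");im=f["pixels"][:,:,::-1]
u=proj(f,[.508,.04,.14]).astype(int)
cv2.imwrite("pics/c4.png",cv2.resize(im[u[1]-60:u[1]+60,u[0]-75:u[0]+75],None,fx=5,fy=5,interpolation=cv2.INTER_CUBIC))
E
```

```text
clock 14.2833
position [0.5074 0.0974 0.144 ]
tool_rot [ 3.1403 -0.0004  1.7729]
qpos [ 0.2392  0.5966 -0.7409  1.9512  0.5536  0.8052 -0.6107]
force [0.1274 2.4995 7.3577]
moment [ 0.3023 -0.1327  0.0057]
force in tool xy 2.4230600241704927 0.6264558371387228 yawdeg 101.57701264644574
```

View pics/c4.png

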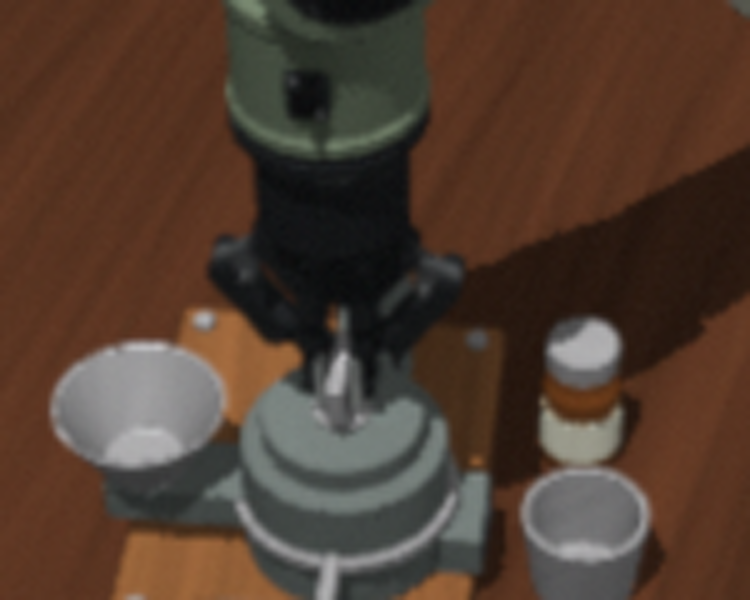

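The wing, at crop (340,385), is held between the pads in line with the mill's y axis. The jar, cup and hopper have not moved. Handing in.

```bash
python3 -c "
from workcell import bot
print(bot.job_done())"
```

```text
the job is handed in; nothing more can be done
None
```

I slackened the clamp knob about 85° anticlockwise, then seated the wing screw and backed it off about 90°; the gripper is still holding it there, and the job is handed in at about 14 s (no verdict returned).

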